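# Lock the tape-roll collar on its spindle flat

### The job

Swing the clear cover of the tape-roll stand up past its balance point so that it stays open by itself. Then turn the loose collar on the spindle until its thumb screw points squarely out from the flat milled on the spindle, and only then tighten the thumb screw clockwise as far as it goes. Leave the cover open and the collar facing the flat, and do not disturb the bin, bottle, spare roll and mouse standing about.

Things in the scene. Friction and masses are not known exactly. Their poses are not given: they have to be found in the camera images.
- stand: Fixed grey stand, base 200 x 320 x 8 mm; origin under its centre, z up; front = its -x (about the robot's right), spindle's free end = its -y (about away from the robot). Cheeks 6 mm thick at y = +-140 mm, up to 165 mm high, hold a level 25 mm spindle along y at x = 0, z = 95 mm. Two tape rolls, diameter 96 mm, at y = 25 to 127 mm; a 34 mm sleeve between them and the collar.
- cover (a joint): Hinged clear cover, about 290 mm wide and 128 mm deep (4 mm panel, 9 mm frame), 0.25 kg. 0 = shut and level, 165 mm above the table; positive = its front swings up and back about the rear hinge. It falls shut below about 1.57 rad, and beyond that falls open onto its stop at 1.95 rad.
- cover_hinge (a point): Mid-length of the cover's hinge line, which runs along the stand's y at x = 85 mm, z = 165 mm of the stand.
- cover_bar (a point): Middle of the cover's pull bar: round, 12 mm thick, 100 mm long along the stand's y, 178 mm from the hinge line, with a 44 mm gap between it and the edge behind it, in front of the cover's front edge, held at both ends (y = +-50 mm) by 12 mm arms. Free to pivot in a grip that closes across it.
- collar (a joint): Angle of the loose collar about the spindle axis: 0 = its thumb screw points straight up; positive = screw leans to the stand's front (-x), negative = to its rear. Turns freely all round with stiff friction of 0.12 N m and stays where left.
- collar_mid (a point): Centre of the collar, on the spindle axis (y = -50 mm, z = 95 mm of the stand). Dark steel ring, diameter 40 mm, 16 mm wide. The point's z axis points along the thumb screw, outwards; its y axis runs along the spindle.
- screw (a joint): Thumb screw angle: 0 = loosest; grows as it is turned clockwise seen from outside onto its head; solid stop at 1.7 rad = fully tight. Friction 0.06 N m. It does not move along its axis.
- screw_head (a point): Centre of the thumb screw's flat steel wing head, 50 mm out from the spindle axis; the head is 36 mm long (point x), 10 mm thick (point y), 20 mm high (point z, pointing outwards along the screw). An 8 mm stem joins it to the collar. At screw angle 0 the 10 mm thickness lies along the spindle.
- spindle (a joint): Angle of the spindle's milled flat about the spindle axis, counted like the collar's: 0 = flat faces straight up, positive = flat faces up and to the stand's front. The spindle is braked (6 N m) and stays put. The screw faces the flat when the collar's and the spindle's angles are equal.
- flat (a point): Middle of the milled flat in the bare spindle beyond the collar (stand y = -95 mm), 9.5 mm from the axis, 16 mm wide, running from the collar to the spindle's free end; point z is the flat's outward normal.
- parts_bin: Loose blue plastic open bin 100 x 120 x 60 mm, origin under its centre. Leave alone.
- bottle: Loose white bottle, diameter 60 mm, 150 mm tall, origin under its centre. Leave alone.
- spare_roll: Loose spare tape roll lying flat, diameter 96 mm, 48 mm high, origin under its centre. Leave alone.
- mouse: Loose black computer mouse 100 x 58 x 32 mm, origin under its centre. Leave alone.

How it is judged (in metres and radians):
On the way, in this order (a step that is already met when the one before it is completed fails the run):
1. the cover stands open by itself (beyond 1.7 rad), let go (value of joint cover above 1.7 rad and contact force between the fingers and cover below 0.2 N), for 0.2 s.
2. the thumb screw faces the flat (within 0.16 rad), still loose (below 0.9 rad), cover open (value of joint cover above 1.7 rad and angle between the z axis of screw_head and the z axis of flat, either way round below 0.16 rad and height (world z) of screw_head above 0.1 m and value of joint screw below 0.9 rad), for 0.1 s.
3. the thumb screw is tight (beyond 1.5 rad) while facing the flat (value of joint cover above 1.7 rad and angle between the z axis of screw_head and the z axis of flat, either way round below 0.16 rad and height (world z) of screw_head above 0.1 m and value of joint screw above 1.5 rad), for 0.2 s.
At the end, for the whole second after the job is handed in: The cover stands open beyond 1.7 rad, the thumb screw's axis points out from the spindle flat within 0.16 rad (9 degrees), the screw is turned beyond 1.5 rad (stop at 1.7), everything at rest (all of step 3 and velocity of joint cover between -0.05 and 0.05 rad/s and velocity of joint collar between -0.05 and 0.05 rad/s); the robot touches nothing.
It fails at once if the parts bin is moved more than 20 mm or tipped (distance of parts_bin from where it was at the start of the episode above 0.02 m or angle between parts_bin's own z axis and vertical above 0.3 rad).
It fails at once if the bottle is moved more than 20 mm or tipped (distance of bottle from where it was at the start of the episode above 0.02 m or angle between bottle's own z axis and vertical above 0.3 rad).
It fails at once if the spare roll is moved more than 20 mm or tipped (distance of spare_roll from where it was at the start of the episode above 0.02 m or angle between spare_roll's own z axis and vertical above 0.3 rad).
It fails at once if the mouse is moved more than 20 mm or tipped (distance of mouse from where it was at the start of the episode above 0.02 m or angle between mouse's own z axis and vertical above 0.3 rad).
It fails at once if the screw is tightened (beyond 1.3 rad) while more than 0.25 rad off the flat (value of joint screw above 1.3 rad and angle between the z axis of screw_head and the z axis of flat, either way round above 0.25 rad).
It also fails if it takes over 48 s, if anything falls off the work surface, if the arm or the gripper's body presses on something with over 40 N, if the wrist force passes 120 N, or if a joint passes its speed limit or range.

### The arm

A 7-joint arm with a two-finger parallel gripper is mounted at the origin on the work surface. World frame = base frame: x ahead of the robot, y to its left, z up, the work surface at z = 0. Lengths are in mm, angles in rad, forces in N, time in s.
With the tool pointing down it reaches from about 400 to 875 mm from the base axis. Payload 4.4 kg.
Tool frame: the origin (TCP) lies midway between the tips of the shut fingers; the grasp point (between the pads) lies 19 mm behind it; z points along the fingers, y is the line along which they close (so a half turn about z gives the same grasp; the last joint's range is limited). The gripper opens to 85 mm and grips with 20 to 120 N. Pads are 22 mm wide; open, the fingers measure 114 mm over their backs; the gripper's body (76 mm by 85 mm) begins 54 mm behind the grasp point. The pads swing forward as they close: fully open they stand 13 mm farther back than shut.
Start: joints at [1.228, 0.628, 0.038, 1.517, -0.027, 0.996, -0.02], TCP at [177.66, -625.264, 201.913] pointing down, gripper open.
Joint ranges: [-3.06, 3.06], [-0.37, 2.12], [-1.25, 1.32], [0.18, 2.47], [-1.1, 4.24], [0.23, 1.98], [-2.94, 2.94]. Speed limits (rad/s): [2.57, 2.57, 3.14, 3.14, 3.14, 3.14, 3.14].

### API

Orientations are given as a unit quaternion [x, y, z, w].
In Python, from rig import read_state, grab_frame, hand_in gives the robot as it stands.
- The arm moves only by the tool move_arm, never from a script. Its argument "rows" is one flat list of numbers, 7 for each row, row after row: the shift along the tool's x, y, z in m, then the turn, a rotation vector about the tool's x, y, z in degrees, then the closure, from 0 (fully open) to 1 (shut). In form: [x, y, z, ax, ay, az, claw, x, y, z, ax, ay, az, claw, ...]. A call has exactly 10 rows; each row is the pose to reach, as a shift and turn from the pose commanded when the call began, along the tool's axes at that moment; what a row does not reach only later rows make up. A row lasts 1/8 s, in which the tool goes at most 62.5 mm and 10.7 degrees, less where a joint would pass 70% of its speed; a pose out of reach is approached as far as the arm can. A call with a gripper value outside its range is refused whole. The fingers move at their own pace and stop on an object; "force" is the grip in N (left out, the last holds). Time passes only in rows, so rows that repeat a pose let the fingers close, or fill a call up. It gives the time, the measured TCP pose, the force, the opening and the grip force at its end, in the units of the state.
- read_state(): the state, without advancing time (a new reading comes with each control period).
- grab_frame(name): name is "scene" or "top"; returns a dict with "frame" (400x640x3 uint8, red, green, blue), "camera_matrix" (3x3 intrinsics, pixels), "dist" ([k1, k2, p1, p2, k3] as OpenCV has them; the pictures are not rectified), "T" (4x4, takes a point from camera to world coordinates). Camera axes: x right, y up, looking along -z (the intrinsics and any distortion apply to the point x, -y, -z); pixel columns grow to the right and rows downward; lengths in mm; the calibration is good to about 2 mm. A picture is of the moment at which its call begins. There is no depth.
- hand_in(): hands the job in; it is judged then, once.
The state is a dict: "clock": time; "q": joint angles; "joint_vel": joint speeds; "tau": joint torques, N m; "ee_pos": TCP position; "tcp_rot": TCP orientation; "wrist_force": force on the tool from outside, world axes, zero at the start; "wrist_torque": the same for the moment, N m; "width": finger opening in mm; "grip_force": force on a finger pad.
Only numpy, scipy, OpenCV 4.12 (cv2) and the standard library are available. Lean on these libraries where they do the work, as an engineer would, in place of code of your own. Each camera call takes 0.05 s, during which the arm holds its last target. There are 200 camera calls.

## Working session

There is one attempt and no reset: what is moved stays moved. The work goes in short steps, Python scripts to look and compute and a tool call to move; the robot and the scene stay as the last step left them, time stands still between calls to the robot, and variables do not carry over. Pictures are saved under pics/ and viewed, at most 10 in all, crops included, and the job is handed in when it is done.

Besides the shell and the picture viewer there is one more tool, called after "Call:" as a command line: name --argument value ..., lists and objects as JSON in quotes. move_arm: Moves the arm, as the interface text tells. Its arguments: {"type":"object","properties":{"rows":{"type":"array","items":{"type":"number"}},"force":{"type":"number"}},"required":["rows"]}

```bash
mkdir -p pics; ls; python3 - <<'E'
from rig import *
import cv2,numpy as np
s=read_state();print({k:np.round(v,3).tolist() for k,v in s.items()})
for n in("scene","top"):
    g=grab_frame(n);cv2.imwrite(f"pics/{n}0.png",g["frame"][:,:,::-1]);print(n,np.round(g["camera_matrix"],1).tolist(),g["dist"],np.round(g["T"],3).tolist())
E
```

```text
pics
{'clock': 0.0, 'q': [1.228, 0.629, 0.038, 1.518, -0.027, 0.996, -0.02], 'joint_vel': [-0.002, 0.0, -0.001, -0.001, 0.0, 0.0, 0.0], 'tau': [-0.001, -56.341, 1.226, -19.344, 0.011, 0.011, 0.0], 'ee_pos': [177.472, -624.589, 200.976], 'tcp_rot': [0.99, 0.138, -0.0, -0.001], 'wrist_force': [0.253, -0.583, 0.435], 'wrist_torque': [-0.004, -0.05, 0.043], 'grip_force': 0.0, 'width': 85.788}
scene [[502.3, 0.0, 312.4], [0.0, 502.3, 196.6], [0.0, 0.0, 1.0]] [-0.10958453  0.          0.          0.          0.        ] [[0.237, -0.73, 0.641, 1496.394], [0.971, 0.166, -0.171, -221.877], [0.018, 0.664, 0.748, 1182.51], [0.0, 0.0, 0.0, 1.0]]
top [[416.9, 0.0, 316.5], [0.0, 416.9, 193.8], [0.0, 0.0, 1.0]] [0.00854002 0.         0.         0.         0.        ] [[0.021, 0.987, -0.157, 409.774], [-1.0, 0.019, -0.011, 21.208], [-0.008, 0.157, 0.988, 1087.183], [0.0, 0.0, 0.0, 1.0]]
```

View pics/scene0.png

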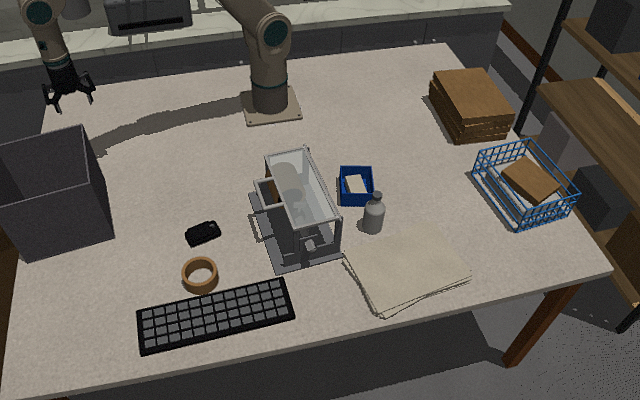

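View pics/top0.png

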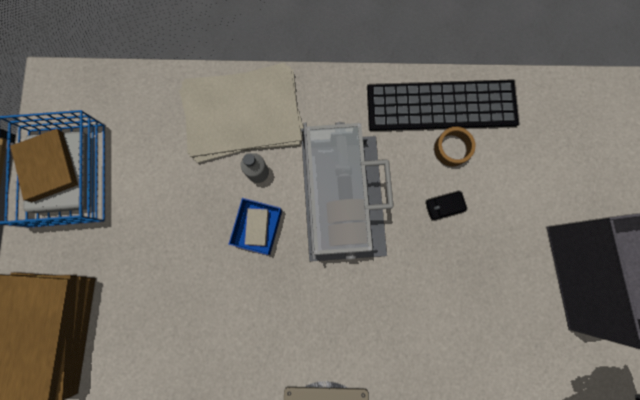

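The scene view shows the stand around (295,210), with the pull bar at (258,228), the bin at (357,185), the bottle at (374,213), the roll at (200,275) and the mouse at (203,233). In the top view the cover spans (305–372, 123–260) and the bar is at (390,185). I'll enlarge both views.

```bash
cat > h.py <<'E'
from rig import *
import cv2,numpy as np
from scipy.spatial.transform import Rotation as R
def ray(g,uv):
    p=cv2.undistortPoints(np.array([[uv]],float),g["camera_matrix"],np.array(g["dist"]))[0,0]
    T=np.array(g["T"]);d=T[:3,:3]@np.array([p[0],-p[1],-1]);return T[:3,3],d/np.linalg.norm(d)
def onz(g,uv,z):
    o,d=ray(g,uv);return o+d*(z-o[2])/d[2]
def proj(g,P):
    T=np.array(g["T"]);c=(np.atleast_2d(P)-T[:3,3])@T[:3,:3];c=c*[1,-1,-1]
    return cv2.projectPoints(c,np.zeros(3),np.zeros(3),g["camera_matrix"],np.array(g["dist"]))[0][:,0]
def two(g1,a,g2,b):
    o1,d1=ray(g1,a);o2,d2=ray(g2,b);t=np.linalg.lstsq(np.c_[d1,-d2],o2-o1,rcond=None)[0]
    p,q=o1+t[0]*d1,o2+t[1]*d2;return (p+q)/2,np.linalg.norm(p-q)
def crop(g,x0,y0,x1,y1,s):
    im=g["frame"][y0:y1,x0:x1,::-1];return cv2.resize(im,None,fx=s,fy=s,interpolation=cv2.INTER_CUBIC)
def side(a,b,name):
    h=max(a.shape[0],b.shape[0]);c=np.zeros((h,a.shape[1]+b.shape[1],3),np.uint8);c[:a.shape[0],:a.shape[1]]=a;c[:b.shape[0],a.shape[1]:]=b;cv2.imwrite(name,c)
E
python3 - <<'E'
from h import *
a=grab_frame("scene");b=grab_frame("top")
side(crop(a,244,142,346,278,4.2),crop(b,298,116,398,266,3.7),"pics/c1.png")
E
```

```text
(no output)
```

View pics/c1.png

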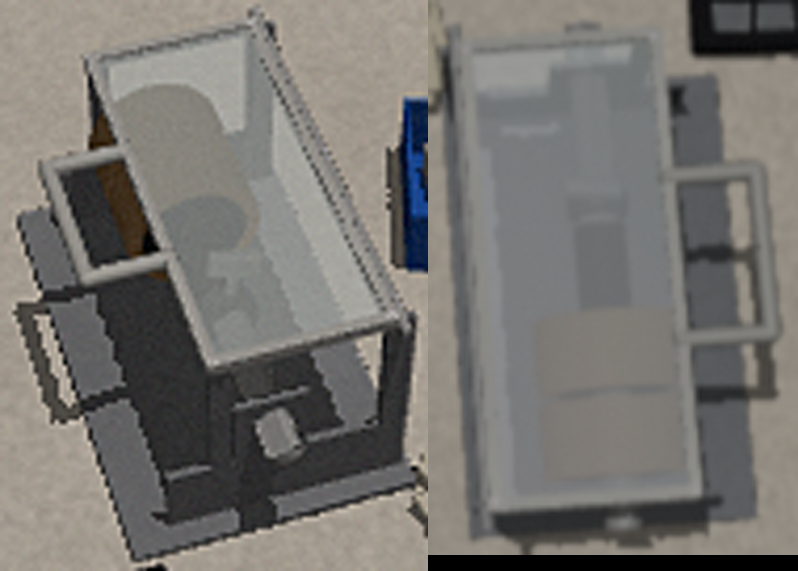

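The enlarged views show the closed cover and its bar, with scene-crop bar corners at (48,165) and (92,275) and top-crop bar corners at (762,166) and (776,334). The collar is under the panel, with the screw's wing head around (230,265) in the scene crop.

```bash
python3 - <<'E'
from h import *
a=grab_frame("scene");b=grab_frame("top")
S=lambda x,y:(244+x/4.2,142+y/4.2); U=lambda x,y:(298+(x-428)/3.7,116+y/3.7)
for s,t in(((48,165),(762,166)),((92,275),(776,334)),((92,60),(659,37)) ,((212,362),(703,503))):
    print("bar/front",*two(a,S(*s),b,U(*t)),onz(b,U(*t),165),onz(a,S(*s),165))
for t in((467,42),(495,510)):print(onz(b,U(*t),168))
for s in((258,18),(405,318)):print("sc",onz(a,S(*s),168))
E
```

```text
bar/front [ 613.16326322 -127.09709396  245.71960027] 22.450852547561116 [ 634.88799874 -129.14304176  165.        ] [ 533.29402515 -130.66912515  165.        ]
bar/front [ 548.83610192 -130.86639673   74.51255177] 44.16394153477273 [ 531.40931754 -136.93428173  165.        ] [ 633.82254238 -119.18804088  165.        ]
bar/front [647.10442701 -79.23777916 357.34222102] 63.860316146548804 [715.79808111 -65.80196485 165.        ] [441.08031371 -84.59005044 165.        ]
bar/front [ 457.83038339  -70.29653618 -141.16241888] 128.01552517791282 [429.79128893 -93.08423356 165.        ] [718.6937091  -60.18327809 165.        ]
[709.42306479  53.1925079  168.        ]
[423.05930632  29.7896627  168.        ]
sc [427.81020588  36.79734279 168.        ]
sc [713.92975894  63.50932667 168.        ]
```

```bash
cat >> h.py <<'E'
YAW=0.088
def goal(p,yaw=0.0,tilt=0.0):
    """tool shift (m) and turn (deg) to TCP p; yaw= extra about tool z; tilt: tool axis leaning about stand y"""
    s=read_state();R0=R.from_quat(s["tcp_rot"])
    fr=np.array([np.sin(YAW),-np.cos(YAW),0]);ys=np.array([-np.cos(YAW),-np.sin(YAW),0])
    B=R.from_matrix(np.c_[-ys,fr,[0,0,-1]])           # tool x = stand -y, y = front, z down
    Rt=R.from_rotvec(-tilt*ys)*B*R.from_rotvec([0,0,yaw])
    return np.round(R0.inv().apply(np.array(p)-s["ee_pos"])/1000,4),np.round((R0.inv()*Rt).as_rotvec(degrees=True),1)
E
python3 - <<'E'
from h import *
a=grab_frame("scene");b=grab_frame("top")
S=lambda x,y:(244+x/4.2,142+y/4.2); U=lambda x,y:(298+(x-428)/3.7,116+y/3.7)
for s,t in(((48,165),(776,334)),((92,275),(762,166)),((212,362),(659,37)) ,((92,60),(703,503)),((258,18),(495,510)),((405,318),(467,42))):
    print(*two(a,S(*s),b,U(*t)))
print(goal([583,-130,230]))
print(goal([583,-130,146]))
E
```

```text
[ 532.10927876 -133.74569329  164.98078336] 6.473463160654719
[ 635.07705192 -124.00251054  168.24474405] 9.378060149592178
[716.92224904 -62.94194351 163.63697355] 6.125407010637816
[431.22480885 -88.71467901 157.3543323 ] 10.860211304022659
[423.98586248  33.66277451 165.16052001] 7.893822580388502
[711.51225164  58.62084102 165.84285283] 10.992864979476009
(array([ 0.5253, -0.3656, -0.0281]), array([-0. , -0. , 10.8]))
(array([ 0.5253, -0.3655,  0.0559]), array([-0. , -0. , 10.8]))
```

Call:
move_arm --rows '[0.05,-0.035,-0.03,0,0,1,0.5,0.1,-0.07,-0.03,0,0,3,0.5,0.15,-0.105,-0.03,0,0,5,0.5,0.2,-0.14,-0.03,0,0,7,0.5,0.25,-0.175,-0.03,0,0,9,0.5,0.3,-0.21,-0.03,0,0,10.8,0.5,0.35,-0.245,-0.03,0,0,10.8,0.5,0.4,-0.28,-0.03,0,0,10.8,0.5,0.45,-0.315,-0.03,0,0,10.8,0.5,0.5,-0.35,-0.03,0,0,10.8,0.5]' --force 40

```text
clock: 1.65
ee_pos: [564.2, -150.4, 232.2]
tcp_rot: [0.999, 0.044, 0.0, 0.0]
wrist_force: [0.6, 0.2, -0.2]
width: 42.3
grip_force: 0.0
```

```bash
python3 - <<'E'
from h import *
a=grab_frame("scene");b=grab_frame("top");s=read_state();print(s["ee_pos"],s["width"],s["clock"])
print(goal([583.5,-129,230]),goal([583.5,-129,146]))
print(proj(a,[s["ee_pos"]]),proj(b,[s["ee_pos"]]))
side(crop(a,220,130,320,260,4),crop(b,340,130,440,240,4),"pics/c2.png")
E
```

```text
[ 567.84205848 -142.78677096  231.79465232] 42.76827760363832 1.75
(array([ 0.017 , -0.0121,  0.0019]), array([-0.3, -0.2,  0.7])) (array([ 0.0166, -0.0117,  0.0859]), array([-0.3, -0.2,  0.7]))
[[251.35255352 173.93229608]] [[400.23121624 184.86189502]]
```

View pics/c2.png

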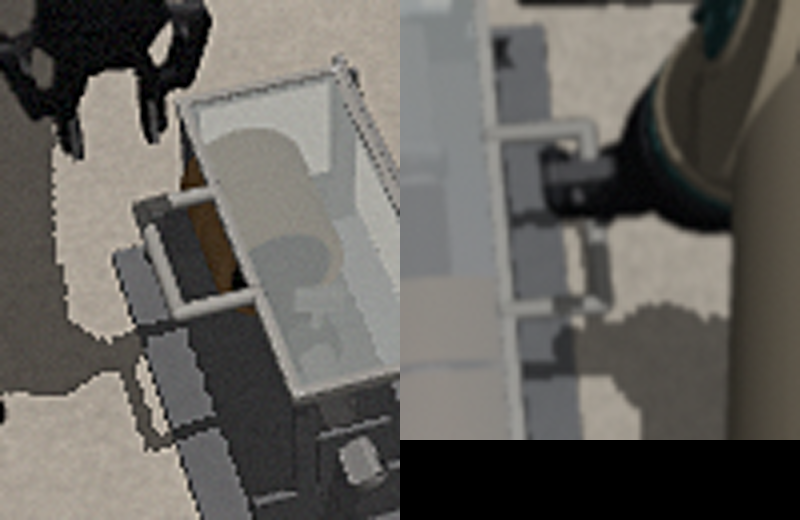

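The scene crop shows the open fingers at (70,155) and (150,140), short of the bar. The reading after the stop was overshoot, so I'm using the commanded pose of about (563,-152,232). Next I'll centre over the bar, descend and grip.

Call:
move_arm --rows '[0.01,-0.01,0,0,0,0,0.5,0.022,-0.021,0,0,0,0,0.5,0.022,-0.021,0,0,0,0,0.5,0.022,-0.021,0.02,0,0,0,0.5,0.022,-0.021,0.045,0,0,0,0.5,0.022,-0.021,0.07,0,0,0,0.5,0.022,-0.021,0.085,0,0,0,0.5,0.022,-0.021,0.085,0,0,0,0.5,0.022,-0.021,0.085,0,0,0,0.75,0.022,-0.021,0.085,0,0,0,0.95]'

```text
clock: 3.0
ee_pos: [583.8, -129.3, 148.0]
tcp_rot: [0.999, 0.044, 0.001, 0.0]
wrist_force: [0.8, -0.5, -0.8]
width: 7.1
grip_force: 0.0
```

```bash
python3 - <<'E'
from h import *
a=grab_frame("scene");s=read_state();print(s["ee_pos"],s["width"],s["grip_force"],s["wrist_force"],goal([583.5,-129,146]))
E
```

```text
[ 583.68291248 -129.23967104  147.83390462] 4.263502806916021 0.0 [-1.00967502  0.07596183  0.23236059] (array([-0.0002, -0.0003,  0.0018]), array([ 0. , -0.1,  0. ]))
```

```bash
python3 - <<'E'
from h import *
a=grab_frame("scene");b=grab_frame("top")
side(crop(a,220,130,320,260,4.2),crop(b,340,130,430,240,4.2),"pics/c3.png")
E
```

```text
(no output)
```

View pics/c3.png

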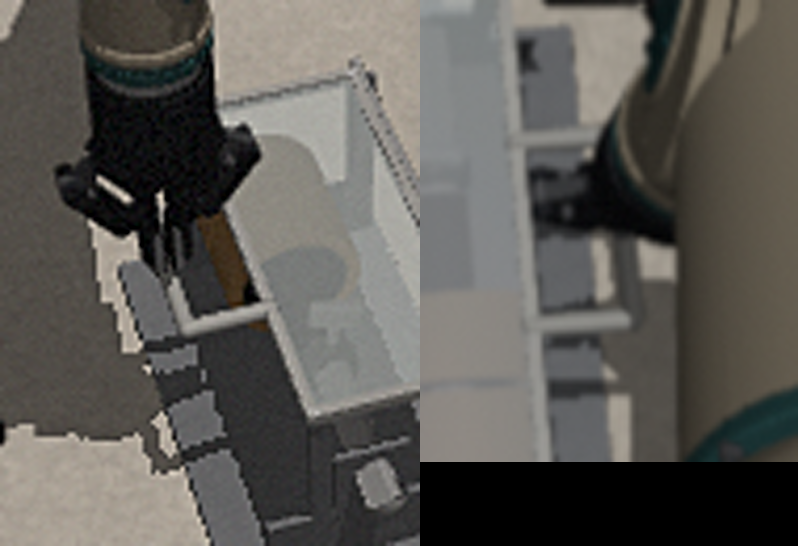

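The fingers closed just beside the bar. The scene crop puts the tips near (165,268) and the bar's far end at (188,328). I'll check where the TCP and the bar project in each camera.

```bash
python3 - <<'E'
from h import *
a=grab_frame("scene");b=grab_frame("top");s=read_state();P=np.array(s["ee_pos"])
for g,o in((a,(220,130)),(b,(340,130))):
    pts=[P,P-[0,0,19],[532.1,-133.7,165],[635,-124,165],[583.5,-129,165]]
    q=(proj(g,pts)-o)*4.2+([0,0] if g is a else [420,0]);print(np.round(q))
S=lambda x,y:(220+x/4.2,130+y/4.2);U=lambda x,y:(340+(x-420)/4.2,130+y/4.2)
print(onz(a,S(189,328),165),onz(b,U(632,320),165), onz(a,S(155,218),165))
E
```

```text
[[165. 288.]
 [167. 307.]
 [144. 215.]
 [186. 328.]
 [164. 270.]]
[[618. 230.]
 [612. 236.]
 [632. 319.]
 [613. 129.]
 [623. 223.]]
[ 635.41210629 -121.90950301  165.        ] [ 531.51796069 -133.43192869  165.        ] [ 536.53627886 -127.05586418  165.        ]
```

```bash
python3 - <<'E'
from h import *
a=grab_frame("scene");s=read_state();print(s["width"],s["grip_force"],s["wrist_force"])
c=crop(a,238,165,290,215,11);c=cv2.convertScaleAbs(c,alpha=2.0,beta=10);cv2.imwrite("pics/c4.png",c)
E
```

```text
4.342321209238276 0.0 [-0.31744926 -0.42670572 -0.3778364 ]
```

View pics/c4.png

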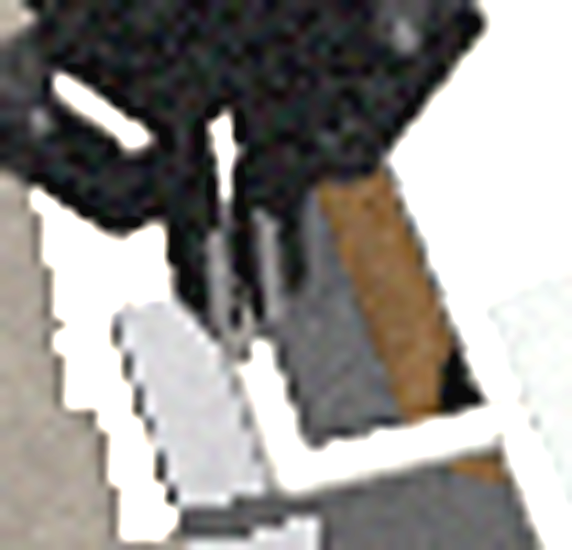

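The zoom shows the finger tips at about (235,350), where the bar emerges at (255,345), so they're overlapping or very near it. I'll shut fully and lift a little to find out whether the bar is held.

Call:
move_arm --rows '[0,0,0,0,0,0,1,0,0,0,0,0,0,1,0,0,0,0,0,0,1,0,0,-0.01,0,0,0,1,0,0,-0.02,0,0,0,1,0,0,-0.03,0,0,0,1,0,0,-0.04,0,0,0,1,0,0,-0.05,0,0,0,1,0,0,-0.06,0,0,0,1,0,0,-0.06,0,0,0,1]'

```text
clock: 4.55
ee_pos: [583.7, -129.2, 207.9]
tcp_rot: [0.999, 0.044, 0.001, 0.0]
wrist_force: [-0.1, 0.4, 1.1]
width: -0.1
grip_force: 0.0
```

```bash
python3 - <<'E'
from h import *
a=grab_frame("scene");b=grab_frame("top");s=read_state();print(s["ee_pos"],s["width"],s["grip_force"],s["wrist_force"],s["clock"])
c=crop(a,238,150,300,235,6);d=crop(b,340,130,430,240,4.4);side(cv2.convertScaleAbs(c,alpha=1.5),cv2.convertScaleAbs(d,alpha=1.5),"pics/c5.png")
E
```

```text
[ 582.88557094 -129.06338353  206.81634766] 0.1333839085869633 0.0 [-0.04721435 -0.39118275 -0.7844798 ] 4.65
```

View pics/c5.png

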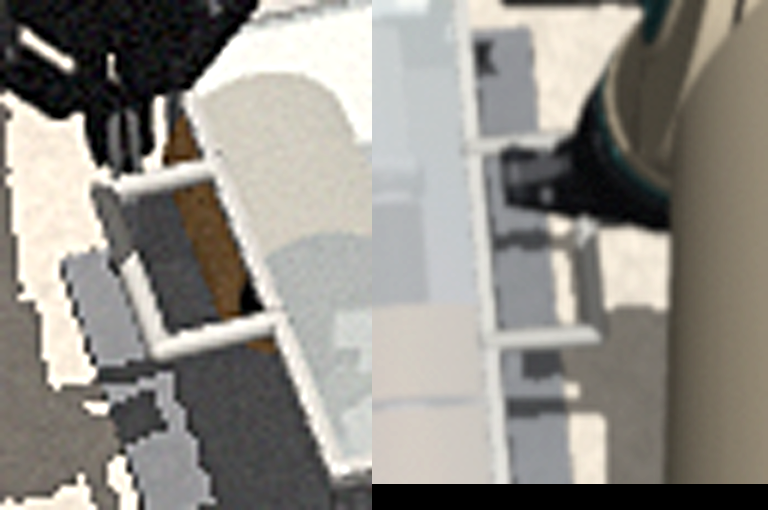

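```bash
python3 - <<'E'
from h import *
a=grab_frame("scene");b=grab_frame("top")
fr=np.array([np.sin(.088),-np.cos(.088),0])
P=np.array([564.2,-150.4,232.2])
for h in(0,10,20,30):
  print(h,np.round([proj(a,P+fr*k+[0,0,h])[0] for k in(28,-28)],1).tolist())
print("seen",[220+70/4,130+157/4],[220+150/4,130+142/4])
P=np.array([177.5,-624.6,201]);f0=np.array([.273,-.962,0])
for h in(0,13,26):print(h,np.round([proj(a,P+f0*k+[0,0,h])[0] for k in(50,-50)],1).tolist())
o=cv2.imread("pics/scene0.png");m=(o.max(2)<45).astype(np.uint8);m=m[60:125,30:110]
for r in range(30,60,2):print(r+60,np.where(m[r])[0]+30 if m[r].any() else '')
print(proj(b,[P,[177,-625,230]]))
# base check: robot base plate corners & stand base in both views
P=np.array([582.9,-129,206.8]);print(proj(a,[P]),proj(b,[P]),'seen',238+122/6,150+172/6)
E
```

```text
0 [[237.9, 175.7], [258.6, 171.0]]
10 [[237.5, 173.0], [258.3, 168.3]]
20 [[237.2, 170.3], [258.1, 165.6]]
30 [[236.8, 167.6], [257.9, 162.9]]
seen [237.5, 169.25] [257.5, 165.5]
0 [[63.2, 122.9], [95.0, 112.6]]
13 [[61.8, 119.6], [93.8, 109.3]]
26 [[60.4, 116.3], [92.6, 106.0]]
90 [42 43 44 45 46 47 48 49 54 55 56 57 58 59 60 61 62 63 64 65 66 67 68 69
 70 71 72 73 74 75 79 80 81 82 83 84 85 86 87 88 89 90 91 92 93 94]
92 [43 44 45 46 47 48 50 55 56 57 58 59 60 61 62 63 64 65 66 67 68 69 70 71
 84 85 86 87 88 89 90]
94 [43 44 45 46 47 54 55 56 57 58 59 60 61 65 66 87 88 89 90]
96 [44 45 46 47 53 54 55 56 57 58 59 60 90 91]
98 [44 45 46 47 48 52 53 54 55 56 57 58 59 90 91 92]
100 [45 46 47 48 49 50 51 52 53 54 55 56 57 58 91 92]
102 [46 47 48 49 50 51 52 53 54 55 56 57 91]
104 [47 48 53 54 55 56 57]
106 [45 55 56 58]
108 [43 55 56 57 59]
110 [44 56 57 58 60]
112 [44 57 58 59]
114 [43]
116 
118 [42]
[[643.6866425  386.22157423]
 [655.63393397 391.08047965]]
[[258.06216976 183.64177492]] [[391.49963438 179.90866647]] seen 258.3333333333333 178.66666666666666
```

The scene camera agrees with the robot sideways, but the finger tips appear about 18 mm higher than the stated TCP. So the fingers closed above the bar, and I'll grip about 20 mm deeper.

Call:
move_arm --rows '[0,-0.003,0,0,0,0,0.5,0,-0.003,0,0,0,0,0.5,0,-0.003,0,0,0,0,0.5,0,-0.003,0,0,0,0,0.5,0,-0.003,0.025,0,0,0,0.5,0,-0.003,0.05,0,0,0,0.5,0,-0.003,0.07,0,0,0,0.5,0,-0.003,0.08,0,0,0,0.5,0,-0.003,0.08,0,0,0,0.8,0,-0.003,0.08,0,0,0,1]'

```text
clock: 6.0
ee_pos: [583.4, -129.5, 127.8]
tcp_rot: [0.999, 0.043, 0.001, 0.002]
wrist_force: [-0.6, -5.3, 0.2]
width: 10.0
grip_force: 39.4
```

```bash
python3 - <<'E'
from h import *
[grab_frame("scene") for i in range(3)]
s=read_state();print(s["ee_pos"],s["width"],s["grip_force"],s["wrist_force"],s["clock"])
E
```

```text
[ 583.38839446 -129.46639037  128.07256577] 10.193891521336388 39.204484820365906 [-0.68653325 -5.38272989 -2.10980788] 6.15
```

The bar is gripped (opening 10 mm, 39 N). Now I'll swing the cover along its 178 mm arc, keeping the tool pointing down.

Call:
move_arm --rows '[0,0.0026,-0.018,0,0,0,1,0,0,-0.0354,0,0,0,1,0,-0.0045,-0.0526,0,0,0,1,0,-0.0106,-0.0693,0,0,0,1,0,-0.0183,-0.0853,0,0,0,1,0,-0.0276,-0.1005,0,0,0,1,0,-0.0384,-0.1147,0,0,0,1,0,-0.0505,-0.1277,0,0,0,1,0,-0.0639,-0.1394,0,0,0,1,0,-0.0783,-0.1498,0,0,0,1]'

```text
clock: 7.4
ee_pos: [576.5, -52.1, 279.7]
tcp_rot: [0.999, 0.043, 0.002, 0.003]
wrist_force: [-1.3, -10.9, 9.7]
width: 9.9
grip_force: 39.3
```

Call:
move_arm --rows '[0,-0.0145,-0.012,0,0,0,1,0,-0.0307,-0.0195,0,0,0,1,0,-0.0476,-0.0255,0,0,0,1,0,-0.0659,-0.0295,0,0,0,1,0,-0.0836,-0.0315,0,0,0,1,0,-0.1014,-0.032,0,0,0,1,0,-0.1191,-0.0305,0,0,0,1,0,-0.1366,-0.0275,0,0,0,1,0,-0.145,-0.025,0,0,0,1,0,-0.145,-0.025,0,0,0,1]'

```text
clock: 8.65
ee_pos: [563.1, 99.9, 302.3]
tcp_rot: [0.999, 0.046, 0.001, -0.002]
wrist_force: [0.4, 2.0, 7.6]
width: 9.9
grip_force: 43.1
```

Call:
move_arm --rows '[0,0,0,0,0,0,0.6,0,0,0,0,0,0,0.3,0,0,0,0,0,0,0.3,0,0,-0.02,0,0,0,0.3,0,0,-0.045,0,0,0,0.3,0,0,-0.08,0,0,0,0.3,0,0.05,-0.11,0,0,0,0.3,0,0.1,-0.12,0,0,0,0.3,-0.03,0.16,-0.12,0,0,0,0.3,-0.06,0.22,-0.12,0,0,0,0.3]'

```text
clock: 9.9
ee_pos: [525.2, -121.4, 421.5]
tcp_rot: [0.999, 0.044, -0.0, -0.0]
wrist_force: [-0.3, -1.0, 0.8]
width: 59.5
grip_force: 0.0
```

```bash
python3 - <<'E'
from h import *
grab_frame("top");a=grab_frame("scene");b=grab_frame("top");s=read_state();print(s["ee_pos"],s["wrist_force"],s["clock"])
C=np.array([624,-31,95.]);print(proj(a,[C,C+[0,0,50]]),proj(b,[C,C+[0,0,50]]))
np.savez("f1.npz",a=a["frame"],b=b["frame"])
c=crop(a,262,165,342,270,5.5);d=crop(b,290,105,380,215,4);side(cv2.convertScaleAbs(c,alpha=1.6),cv2.convertScaleAbs(d,alpha=1.6),"pics/c6.png")
E
```

```text
[ 524.35064265 -123.99392298  421.98211567] [ 1.00382271  1.47162471 -0.03156355] 10.05
[[297.62480182 215.73163195]
 [297.55507261 204.07757315]] [[343.1474408  171.26244012]
 [344.33825956 166.71033549]]
```

View pics/c6.png

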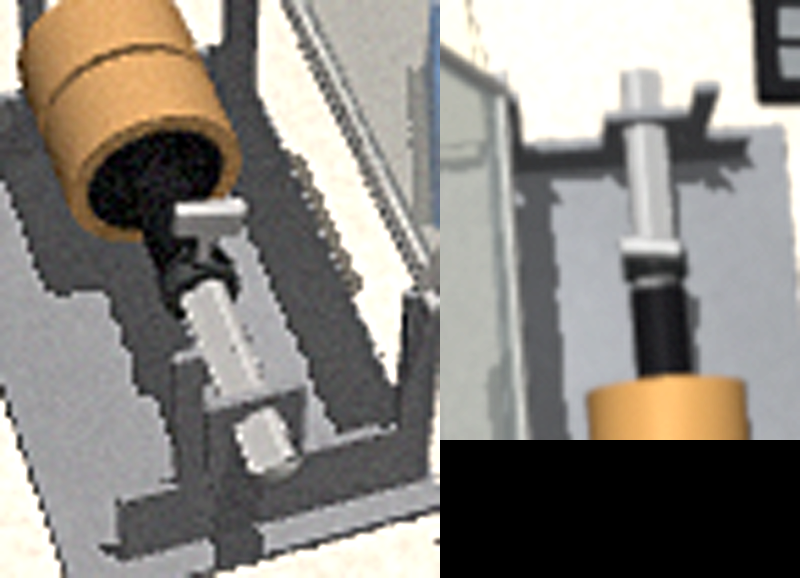

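The cover is open. The thumb screw's head points almost straight up, at (210,215) in the scene crop and (652,248) in the top crop. The bare spindle shows shaded strips in both views, so I'll measure them to find the flat.

```bash
python3 - <<'E'
import numpy as np
f=np.load("f1.npz")
for n,ys,x0,x1 in(("b",list(range(120,167,3)),332,356),("a",list(range(214,252,3)),290,322)):
    g=f[n].mean(2).astype(int);print(n,"cols",x0)
    for y in ys:print(y,*g[y,x0:x1])
E
python3 - <<'E'
import sys;sys.path.insert(0,'.')
from h import *
f=np.load("f1.npz");kw=dict(fx=14,fy=14,interpolation=cv2.INTER_CUBIC)
c=cv2.resize(f["a"][198:255,290:318,::-1],None,**kw);d=cv2.resize(f["b"][118:172,332:358,::-1],None,**kw)
c=c[:598];side(cv2.convertScaleAbs(cv2.resize(c,None,fx=.74,fy=.74),alpha=1.2),cv2.convertScaleAbs(cv2.resize(d,None,fx=.78,fy=.78),alpha=1.2),"pics/c7.png")
E
```

```text
b cols 332
120 166 168 168 167 168 168 169 170 172 172 170 167 168 169 168 166 167 168 168 166 164 164 167 168
123 166 165 156 129 126 135 139 132 123 121 121 125 135 159 166 164 163 164 166 169 171 170 168 166
126 171 169 157 116 112 128 138 137 123 119 119 120 122 139 160 165 166 166 167 167 161 135 116 113
129 172 169 157 124 119 127 138 140 124 119 119 119 125 145 164 165 162 160 162 162 140 79 39 38
132 148 146 136 120 113 115 119 122 115 113 113 113 112 115 121 121 117 114 116 117 83 42 32 33
135 60 61 59 54 53 55 63 76 75 71 68 61 51 45 39 37 38 37 37 37 36 33 33 32
138 31 33 33 57 97 115 129 138 138 123 119 119 120 110 68 37 33 34 36 32 32 34 32 36
141 32 33 34 39 71 110 127 136 139 123 118 119 119 114 85 46 32 33 34 33 34 34 33 34
144 33 34 33 36 66 110 126 136 140 126 119 118 119 118 100 56 33 34 35 36 35 36 36 36
147 50 51 51 50 67 105 120 133 137 126 119 118 119 121 111 71 53 54 54 55 53 53 54 54
150 107 94 70 55 64 93 115 129 137 134 121 117 119 120 112 77 57 63 67 66 66 66 74 84
153 111 112 112 111 107 98 112 126 136 139 123 118 117 119 114 91 62 71 102 110 110 109 109 
[... 1176 characters left out ...]
9 106 107 105 110 109 44 50 48 53
235 46 50 46 39 51 52 53 50 48 97 105 87 120 119 117 119 121 118 122 117 110 104 102 107 106 93 76 78 117 42 50 50
238 111 38 48 38 50 52 49 46 53 78 109 104 106 106 81 78 41 49 45 45 40 41 50 49 49 48 46 63 114 111 111 48
241 105 111 43 42 58 50 52 51 53 40 54 55 54 49 46 48 86 126 119 121 127 135 124 84 43 46 51 80 110 109 108 111
244 106 104 112 36 50 49 50 52 55 34 52 53 54 51 46 163 123 120 115 119 116 119 139 122 67 46 44 78 111 106 98 103
247 104 102 106 64 36 52 50 53 52 32 49 49 58 45 42 45 137 124 120 118 117 117 116 141 150 97 41 67 59 49 45 47
250 102 99 106 90 43 52 51 53 50 42 52 56 55 44 46 44 47 102 137 140 82 72 82 89 86 73 43 55 52 53 54 54
```

View pics/c7.png

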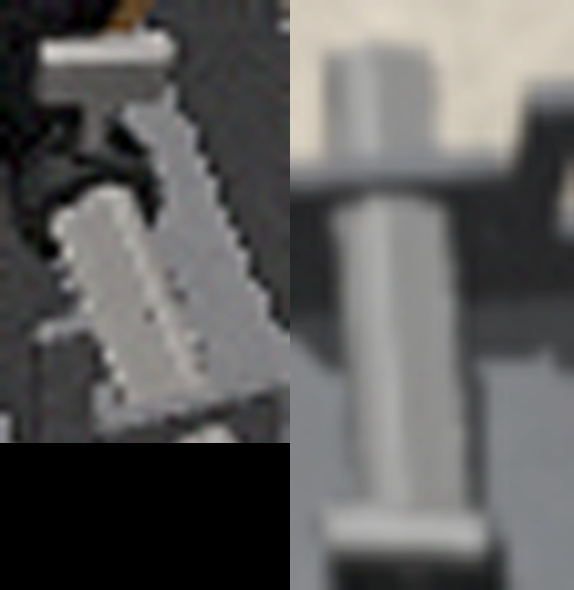

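The top profile shows a curved strip up to col 340.8, then a uniform flat on the front side, which puts the flat at about +0.55 rad. The scene view gives 0.59. The collar sits at about -0.11 rad. Next I'll check where the head is and how the two cameras agree.

```bash
python3 - <<'E'
from h import *
a=grab_frame("scene");b=grab_frame("top");s=read_state();print(s["q"],s["ee_pos"])
def blob(g,f,x0,y0,x1,y1):
    m=f(g["frame"].astype(int))[y0:y1,x0:x1].astype(np.uint8);n,l,st,c=cv2.connectedComponentsWithStats(m);i=1+st[1:,4].argmax();return c[i]+[x0,y0],st[i]
blk=lambda f:f.max(2)<50
p,_=blob(a,blk,180,218,224,250);q,_=blob(b,blk,420,185,472,225);print("mouse",onz(a,p,20),onz(b,q,20),two(a,p,b,q))
org=lambda f:(f[:,:,0]-f[:,:,2]>40)
p,s1=blob(a,org,175,250,225,298);q,s2=blob(b,org,430,122,480,170);print("roll",s1,s2,two(a,p,b,q))
print("head",onz(b,(342.4,166),152),onz(a,(300.4,202.8),152),two(a,(300.4,202.8),b,(342.4,166)))
C=np.array([624.6,-33,95]);print(goal(C+[0,0,22],-np.pi/2,-.11),goal(C+[0,0,132],-np.pi/2,-.11))
E
```

```text
[ 0.11762207  0.29620419  0.07636675  1.46068345 -0.02374336  1.38580979
 -1.28783359] [ 526.06348969 -119.12649944  421.64004003]
mouse [ 566.18528078 -303.9641951    20.        ] [ 566.99241187 -275.1241022    20.        ] (array([ 565.69505409, -291.16613517,   12.59692871]), np.float64(27.56581677988306))Traceback (most recent call last):
  File "<stdin>", line 8, in <module>
  File "<stdin>", line 4, in blob
ValueError: attempt to get argmax of an empty sequence
```

```bash
python3 - <<'E'
from h import *
a=grab_frame("scene");b=grab_frame("top");s=read_state()
print("head",onz(b,(342.4,166),152),onz(a,(300.4,202.8),152),two(a,(300.4,202.8),b,(342.4,166)))
C=np.array([624.6,-33,95]);u=np.array([0,.11,1]);print(s["ee_pos"],goal(C+132*u,np.pi/2,-.11),goal(C+22*u,np.pi/2,-.11))
E
```

```text
head [623.99077534 -26.15071196 152.        ] [627.13478321 -23.76930712 152.        ] (array([624.85372494, -24.79660494, 149.68894415]), np.float64(3.016966289450377))
[ 526.53229464 -117.91228288  421.46444524] (array([ 0.1067, -0.0899,  0.1945]), array([-5. ,  5. , 90.1])) (array([ 0.1056, -0.0778,  0.3045]), array([-5. ,  5. , 90.1]))
```

The head measures (625,-25,150), as expected. I'll go above it with the jaws turned 90° so they close along the spindle.

Call:
move_arm --rows '[0.012,-0.01,0.02,-0.5,0.5,9,0.5,0.024,-0.02,0.04,-1,1,18,0.5,0.036,-0.03,0.06,-1.5,1.5,28,0.5,0.048,-0.04,0.08,-2,2,38,0.5,0.06,-0.05,0.1,-2.5,2.5,48,0.5,0.072,-0.06,0.12,-3,3,58,0.5,0.084,-0.07,0.14,-3.5,3.5,68,0.5,0.096,-0.08,0.16,-4,4,78,0.5,0.106,-0.09,0.18,-5,5,86,0.5,0.107,-0.09,0.19,-5,5,90,0.5]'

```text
clock: 11.5
ee_pos: [624.9, -15.8, 229.5]
tcp_rot: [0.737, -0.674, 0.04, 0.038]
wrist_force: [0.0, -0.1, 0.1]
width: 42.9
grip_force: 0.0
```

Call:
move_arm --rows '[0,0,0,0,0,0,0.5,0,0,0,0,0,0,0.5,0,0,0,0,0,0,0.5,0,0,0,0,0,0,0.5,0,0,0,0,0,0,0.5,0,0,0,0,0,0,0.5,0,0,0,0,0,0,0.5,0,0,0,0,0,0,0.5,0,0,0,0,0,0,0.5,0,0,0,0,0,0,0.5]'

```text
clock: 12.75
ee_pos: [624.7, -20.5, 231.7]
tcp_rot: [0.736, -0.675, 0.041, 0.037]
wrist_force: [-0.4, 0.5, 0.4]
width: 42.9
grip_force: 0.0
```

```bash
python3 - <<'E'
from h import *
a=grab_frame("scene");s=read_state();print(s["clock"],s["q"],s["width"])
C=np.array([624.6,-33,95]);u=np.array([0,.11,1]);print(s["ee_pos"],goal(C+132*u,np.pi/2,-.11),goal(C+22*u,np.pi/2,-.11))
E
```

```text
12.8 [-0.36706323  0.59957804  0.48076323  1.57765374 -0.18165372  1.01226696
 -2.92138162] 42.566648202736076
[624.77247349 -20.46169544 231.73618623] (array([-0.0025,  0.    ,  0.0045]), array([-0. , -0.1, -0.1])) (array([-0.0027,  0.0011,  0.1151]), array([-0. , -0.1, -0.1]))
```

The last joint is near its limit at -2.92, so I'll turn the tool half a turn back for the same grasp with room to tighten.

Call:
move_arm --rows '[0,0,0,0,0,-10,0.5,0,0,0,0,0,-20,0.5,0,0,0,0,0,-30,0.5,0,0,0,0,0,-40,0.5,0,0,0,0,0,-50,0.5,0,0,0,0,0,-60,0.5,0,0,0,0,0,-70,0.5,0,0,0,0,0,-80,0.5,0,0,0,0,0,-90,0.5,0,0,0,0,0,-100,0.5]'

```text
clock: 14.05
ee_pos: [624.7, -20.7, 231.7]
tcp_rot: [0.99, 0.133, -0.003, 0.056]
wrist_force: [0.2, -0.5, -0.4]
width: 42.9
grip_force: 0.0
```

Call:
move_arm --rows '[0,0,0,0,0,-10,0.5,0,0,0,0,0,-20,0.5,0,0,0,0,0,-30,0.5,0,0,0,0,0,-40,0.5,0,0,0,0,0,-50,0.5,0,0,0,0,0,-60,0.5,0,0,0,0,0,-70,0.5,0,0,0,0,0,-80,0.5,0,0,0,0,0,-80,0.5,0,0,0,0,0,-80,0.5]'

```text
clock: 15.3
ee_pos: [624.7, -20.7, 231.7]
tcp_rot: [0.676, 0.735, -0.038, 0.041]
wrist_force: [-0.4, 0.8, -0.1]
width: 42.7
grip_force: 0.0
```

```bash
python3 - <<'E'
from h import *
a=grab_frame("scene");s=read_state();print(s["clock"],s["q"],s["width"])
C=np.array([624.6,-33,95]);u=np.array([0,.11,1]);print(s["ee_pos"],goal(C+132*u,-np.pi/2,-.11),goal(C+22*u,-np.pi/2,-.11))
E
```

```text
15.35 [ 0.14290667  0.57915723 -0.3652572   1.56132543  0.35286404  1.06848748
 -0.26070049] 42.57814074850572
[624.73830274 -20.66370519 231.73384332] (array([0.0027, 0.    , 0.0045]), array([-0. ,  0.1, -0.2])) (array([ 0.0029, -0.001 ,  0.1151]), array([-0. ,  0.1, -0.2]))
```

Call:
move_arm --rows '[0.002,-0.001,0.02,0,0,0,0.5,0.002,-0.001,0.045,0,0,0,0.5,0.002,-0.001,0.07,0,0,0,0.5,0.002,-0.001,0.095,0,0,0,0.5,0.002,-0.001,0.11,0,0,0,0.5,0.002,-0.001,0.112,0,0,0,0.5,0.002,-0.001,0.112,0,0,0,0.5,0.002,-0.001,0.112,0,0,0,0.75,0.002,-0.001,0.112,0,0,0,1,0.002,-0.001,0.112,0,0,0,1]'

```text
clock: 16.6
ee_pos: [624.1, -31.1, 121.1]
tcp_rot: [0.675, 0.736, -0.038, 0.041]
wrist_force: [-2.9, 0.1, 6.2]
width: 8.3
grip_force: 39.2
```

```bash
python3 - <<'E'
from h import *
[grab_frame("scene") for i in range(2)];s=read_state();print(s["clock"],s["width"],s["grip_force"],s["wrist_force"],s["wrist_torque"])
C=np.array([624.6,-33,95]);u=np.array([0,.11,1]);print(s["ee_pos"],goal(C+22*u,-np.pi/2,-.11))
E
```

```text
16.7 8.295236935329985 39.19345736503601 [-2.8312203   0.60108788  5.44569289] [-0.00354935  0.74731525 -0.11626154]
[624.1155256  -31.15711367 121.12418738] (array([0.001 , 0.0005, 0.004 ]), array([-0. ,  0.1, -0.1]))
```

The opening is 8.3 mm at 39 N, so the head is held (the bar read 2 mm low too). Now I'll swing the collar about 38° to the front about the spindle axis.

Call:
move_arm --rows '[-0.0018,0,0,0,4,0,1,-0.0036,0,0.0003,0,8,0,1,-0.0054,0,0.0006,0,12,0,1,-0.0072,0,0.001,0,16,0,1,-0.0089,0,0.0016,0,20,0,1,-0.0106,0,0.0022,0,24,0,1,-0.0122,0,0.003,0,28,0,1,-0.0138,0,0.004,0,32,0,1,-0.0153,0,0.005,0,36,0,1,-0.016,0,0.0055,0,38,0,1]'

```text
clock: 17.95
ee_pos: [625.6, -47.5, 116.4]
tcp_rot: [0.65, 0.708, 0.185, -0.202]
wrist_force: [-1.8, 1.7, 1.0]
width: 8.3
grip_force: 39.3
```

```bash
python3 - <<'E'
from h import *
[grab_frame("scene") for i in range(4)];a=grab_frame("scene");b=grab_frame("top");s=read_state();print(s["clock"],s["q"],s["width"],s["grip_force"],s["wrist_force"],s["wrist_torque"],s["ee_pos"])
z=R.from_quat(s["tcp_rot"]).apply([0,0,-1]);fr=np.array([.088,-.996,0]);print("tilt",np.arctan2(z@fr,z[2]),z)
C=np.array([624.6,-33,95]);print(goal(C+26*(fr*np.sin(.55)+[0,0,np.cos(.55)]),-np.pi/2,.55))
np.savez("f2.npz",a=a["frame"],b=b["frame"])
c=crop(a,262,165,342,265,5.5);d=crop(b,310,105,390,215,4.5);side(cv2.convertScaleAbs(c,alpha=1.6),cv2.convertScaleAbs(d,alpha=1.6),"pics/c8.png")
E
```

```text
18.25 [ 0.69941825  0.94272514 -0.7170481   1.49855028  0.03856132  1.00182296
  0.24364056] 8.192048982888508 39.297587871551514 [-2.65258305 -1.01638414 -0.65276009] [-0.80397973  0.50437059  0.2279715 ] [625.61886797 -47.64336176 116.29908591]
tilt 0.5498482793979093 [ 0.04621414 -0.52055612  0.85257585]
(array([ 0.0014,  0.0003, -0.0002]), array([-0.,  0., -0.]))
```

The tool is tilted 0.55 rad with low forces. Before tightening I'll let go, back off along the tool axis and check the alignment.

Call:
move_arm --rows '[0,0,0,0,0,0,0.7,0,0,0,0,0,0,0.5,0,0,0,0,0,0,0.5,0,0,-0.03,0,0,0,0.5,0,0,-0.07,0,0,0,0.5,0,0,-0.11,0,0,0,0.5,0,0,-0.15,0,0,0,0.5,0,0,-0.18,0,0,0,0.5,0,0,-0.2,0,0,0,0.5,0,0,-0.2,0,0,0,0.5]'

```text
clock: 19.5
ee_pos: [636.1, -152.8, 287.9]
tcp_rot: [0.651, 0.709, 0.185, -0.199]
wrist_force: [0.4, 0.4, 0.4]
width: 42.7
grip_force: 0.0
```

```bash
python3 - <<'E'
from h import *
a=grab_frame("scene");b=grab_frame("top");s=read_state();print(s["clock"],s["ee_pos"])
C=np.array([624.6,-33,95]);fr=np.array([.088,-.996,0])
for t in(.4,.55,.7):
    H=C+57*(fr*np.sin(t)+[0,0,np.cos(t)]);print(t,proj(a,[C,H]).round(1).tolist(),proj(b,[C,H]).round(1).tolist())
np.savez("f3.npz",a=a["frame"],b=b["frame"])
c=crop(a,280,185,325,250,9);d=crop(b,325,115,365,185,8);side(cv2.convertScaleAbs(c,alpha=1.7),cv2.convertScaleAbs(d,alpha=1.5),"pics/c9.png")
E
```

```text
19.6 [ 634.85240726 -151.35264388  286.18140004]
0.4 [[297.0, 216.0], [289.1, 205.7]] [[344.0, 171.0], [354.9, 165.6]]
0.55 [[297.0, 216.0], [286.4, 207.3]] [[344.0, 171.0], [358.0, 165.7]]
0.7 [[297.0, 216.0], [284.0, 209.0]] [[344.0, 171.0], [360.8, 166.0]]
```

View pics/c9.png

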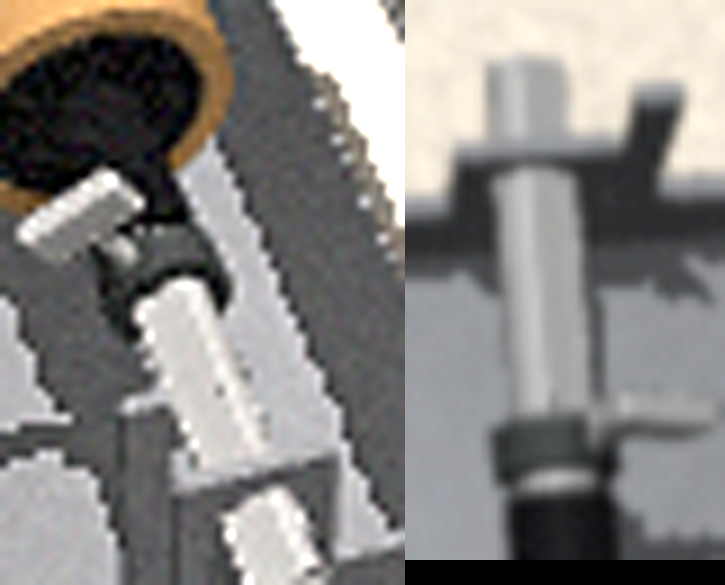

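The collar's screw points at about 0.55 rad: the head is at (665,412) in the top crop, which matches the 0.55 prediction, and the scene agrees. It lines up with the flat, so I'll go back in, grip and tighten.

Call:
move_arm --rows '[0,0,0.03,0,0,0,0.5,0,0,0.07,0,0,0,0.5,0,0,0.11,0,0,0,0.5,0,0,0.15,0,0,0,0.5,0,0,0.18,0,0,0,0.5,0,0,0.2,0,0,0,0.5,0,0,0.2,0,0,0,0.5,0,0,0.2,0,0,0,0.75,0,0,0.2,0,0,0,1,0,0,0.2,0,0,0,1]'

```text
clock: 20.85
ee_pos: [625.8, -48.2, 117.3]
tcp_rot: [0.65, 0.709, 0.184, -0.201]
wrist_force: [-3.5, -2.1, 4.4]
width: 7.9
grip_force: 39.3
```

```bash
python3 - <<'E'
from h import *
[grab_frame("scene") for i in range(2)];s=read_state();print(s["clock"],s["width"],s["grip_force"],s["wrist_force"],s["ee_pos"],s["q"][6])
z=R.from_quat(s["tcp_rot"]).apply([0,0,-1]);fr=np.array([.088,-.996,0]);print("tilt",np.arctan2(z@fr,z[2]))
E
```

```text
20.95 7.983516090428295 39.50149118900299 [-3.73540789 -3.66502477  5.25707064] [625.90292375 -48.21169462 117.1923842 ] 0.24367653301092734
tilt 0.551438648386671
```

Call:
move_arm --rows '[0,0,0,0,0,9,1,0,0,0,0,0,18,1,0,0,0,0,0,27,1,0,0,0,0,0,36,1,0,0,0,0,0,45,1,0,0,0,0,0,54,1,0,0,0,0,0,63,1,0,0,0,0,0,72,1,0,0,0,0,0,81,1,0,0,0,0,0,88,1]'

```text
clock: 22.2
ee_pos: [624.3, -47.8, 117.5]
tcp_rot: [0.96, 0.057, -0.009, -0.273]
wrist_force: [-6.6, -3.8, 8.1]
width: 8.0
grip_force: 39.8
```

```bash
python3 - <<'E'
from h import *
[grab_frame("scene") for i in range(2)];s=read_state();print(s["clock"],s["width"],s["grip_force"],s["wrist_force"],s["wrist_torque"],s["ee_pos"],s["q"][6])
z=R.from_quat(s["tcp_rot"]).apply([0,0,-1]);fr=np.array([.088,-.996,0]);print("tilt",np.arctan2(z@fr,z[2]),"axial torque",z@s["wrist_torque"])
E
```

```text
22.3 7.767488892743522 39.823800979647785 [-6.35264356 -4.0247233   9.21920745] [-0.11806339  1.40010004  0.86143888] [624.34570623 -47.89682022 117.44823569] -0.9646121594078418
tilt 0.5519488843270929 axial torque -0.003296249703319351
```

Call:
move_arm --rows '[0,0,0,0,0,3,1,0,0,0,0,0,6,1,0,0,0,0,0,8,1,0,0,0,0,0,10,1,0,0,0,0,0,11,1,0,0,0,0,0,12,1,0,0,0,0,0,13,1,0,0,0,0,0,13,1,0,0,0,0,0,13,1,0,0,0,0,0,13,1]'

```text
clock: 23.55
ee_pos: [624.3, -47.8, 117.5]
tcp_rot: [0.961, -0.049, -0.039, -0.27]
wrist_force: [-7.6, -3.5, 8.4]
width: 8.3
grip_force: 40.6
```

```bash
python3 - <<'E'
from h import *
s=read_state();print(s["clock"],s["width"],s["grip_force"],s["wrist_force"],s["wrist_torque"],s["ee_pos"],s["q"][6])
z=R.from_quat(s["tcp_rot"]).apply([0,0,-1]);fr=np.array([.088,-.996,0]);print("tilt",np.arctan2(z@fr,z[2]),"axial torque",z@s["wrist_torque"],goal([0,0,0],-np.pi/2,.55)[1])
E
```

```text
23.55 8.286007857181524 40.57335763354786 [-7.6025482  -3.5473407   8.43368689] [-0.10614368  1.14312208  1.25026272] [624.34761324 -47.77096715 117.52321957] -1.146706351486035
tilt 0.5524161581593778 axial torque 0.4617755360211791 [  -0.2    0.  -101. ]
```

The axial torque rose to 0.46 N m at 101° of turn, so the screw is on its stop. I'll release and back off.

Call:
move_arm --rows '[0,0,0,0,0,0,0.8,0,0,0,0,0,0,0.6,0,0,0,0,0,0,0.5,0,0,-0.02,0,0,0,0.5,0,0,-0.06,0,0,0,0.5,0,0,-0.1,0,0,0,0.5,0,0,-0.14,0,0,0,0.5,0,0,-0.18,0,0,0,0.5,0,0,-0.2,0,0,0,0.5,0,0,-0.2,0,0,0,0.5]'

```text
clock: 24.8
ee_pos: [636.0, -153.1, 287.6]
tcp_rot: [0.961, -0.051, -0.036, -0.269]
wrist_force: [-0.4, 0.3, -1.9]
width: 42.3
grip_force: 0.0
```

```bash
python3 - <<'E'
from h import *
a=grab_frame("scene");b=grab_frame("top");s=read_state();print(s["clock"],s["ee_pos"],s["width"])
f=np.load("f3.npz")
g=b["frame"].mean(2).astype(int);o=f["b"].mean(2).astype(int)
for y in range(158,178,2):print(y,*g[y,338:366],'|',*o[y,350:366])
g=a["frame"].mean(2).astype(int)
print()
for y in range(200,222,2):print(y,*g[y,278:304])
E
```

```text
24.9 [ 634.83317604 -151.15739665  285.8870486 ] 42.817288514692045
158 103 114 126 130 118 112 110 111 114 106 67 66 97 106 103 103 100 99 99 101 100 98 98 101 102 101 101 101 | 97 104 103 103 102 100 101 100 101 100 101 102 102 102 100 101
160 96 111 123 127 119 113 110 111 112 101 65 64 97 103 102 100 96 98 105 123 121 103 86 97 102 101 100 101 | 97 103 102 102 102 102 101 101 101 101 102 101 101 101 101 100
162 98 108 121 128 125 114 110 111 112 104 72 66 96 102 100 100 98 99 105 125 121 104 86 96 100 101 102 102 | 96 102 101 101 102 103 100 101 103 103 102 101 99 101 102 101
164 94 106 120 129 125 103 106 111 112 106 78 69 95 100 88 92 97 97 106 126 121 103 85 96 101 102 101 101 | 92 104 115 109 107 105 102 104 106 108 103 100 100 99 98 100
166 87 96 102 102 101 84 85 85 83 79 70 66 85 85 83 91 96 97 106 126 120 102 89 98 101 101 100 101 | 95 101 113 107 103 104 105 107 107 108 108 109 108 101 87 97
168 47 48 49 51 53 52 51 47 41 47 70 88 96 90 81 90 96 96 106 127 119 106 93 99 103 101 101 102 | 64 59 55 54 58 62 63 64 65 67 70 73 78 88 96 101
170 39 43 46 49 51 52 49 46 40 41 5
[... 836 characters left out ...]
8 48 56 47 35 23 114 126 146 108 104 75 7 25 20 16 22 17 21 14 14 69 117 109 108
208 55 52 49 54 59 50 47 50 124 135 141 104 109 21 16 18 19 22 22 23 18 16 11 68 116 110
210 51 46 50 54 52 53 51 50 117 132 151 103 106 106 53 0 0 89 32 89 56 57 51 32 73 121
212 52 52 49 53 50 53 53 48 56 136 132 117 110 105 95 117 98 42 41 52 57 50 58 52 44 37
214 47 52 53 49 50 51 54 53 47 53 61 65 73 100 126 55 68 33 48 57 45 25 19 23 22 31
216 50 53 51 53 53 51 51 52 50 52 49 47 44 13 19 12 40 24 21 20 78 131 156 144 95 16
218 111 112 117 40 54 51 55 53 57 47 54 52 59 35 26 18 24 83 140 130 128 126 122 145 136 81
220 109 107 112 115 42 53 53 50 52 54 56 52 56 54 25 13 37 142 130 125 121 122 125 125 138 129
```

```bash
python3 -c "
from rig import *
print(hand_in())"
```

```text
the job is handed in; nothing more can be done
None
```

I handed the job in at about 25 s: the cover is open on its stop, the collar measures about 0.55 rad against 0.52–0.59 for the flat, and the thumb screw was turned clockwise until it hit its stop; no verdict came back.

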